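Load the solder reel on its bench stand

TASK

Put the solder reel that lies on the small rack onto the bench reel stand: bring its spindle sideways into the mouths of the two hooks, past their spring keepers, and lower it to the bottom of the throats so that the keepers spring shut in front of it, then let go. The hooks are clamped at a different height each time, so feel your way in with light contact: do not force or drop the reel, do not shove the stand, and leave the other things on the bench alone.

Things in the scene. Friction and masses are not known exactly. Their poses are not given: they have to be found in the camera images.
- reel: Solder reel on its spindle: light plastic spool of solder, 51 mm across the flanges, on a plain steel spindle 8 mm thick and 128 mm long; the last 6 mm at each end is a 14 mm black knob (inner faces 58 mm from the middle). About 0.25 kg. Starts lying on the rack, spindle level. Origin: middle of the spindle; y along the spindle (either end will do). Round: its turn about y does not matter.
- flange_face (a point): Centre of the reel's +y flange face, 17 mm from its origin along y (the faces are 34 mm apart). From above it can be taken by both flat faces, closing along the spindle, gripped firmly; fingertips at least 7 mm above the spindle's axis, as the spindle sticks out of both faces. The flange reaches 25.5 mm above the axis.
- stand: Reel stand, fixed, base 118 x 140 mm grey, two uprights with a pair of equal steel side-opening hook plates. Origin: on the bench under a seated spindle's axis, midway between the plates. x: horizontal, the way a spindle is pushed in (mouths open to -x); y: along a seated spindle. The plates are clamped up to 18 mm above or below their middle setting; this setting is NOT measured: find it by feel or sight.
- seat_mid (a point): A seated spindle's axis at the MIDDLE setting, 85 mm over the stand's origin (truly 67 to 103). The throat where it lies is open above, 11 mm wide (x -5.5 to +5.5 mm from here), its floor 12 mm below the ledge in front of it. Beyond it a vertical back wall stops the axis at x = +1.5 mm. The plates' top edge is 34 mm above a seated axis.
- landing_mid (a point): A spindle's axis lying on the plates' level ledge, 42 mm in front of the seat (stand -x) and 12 mm above it, at the MIDDLE setting. The ledge runs from x = -48 mm (round nose to -53.5) to -5.5 mm of the seat. Over it, from x = -30 mm inward, is a square-fronted upper jaw 12 mm above the ledge: the spindle can land from above only between x = -50 and -36 mm, then must go in sideways.
- plate_face (a point): Point on the inner face of the +y hook plate, 47 mm from the stand's middle plane, at the middle setting (the other plate's is at -47 mm). Plates are 5 mm thick and run from x = -53.5 to +40 mm. So 30 mm is free beside each flange of a centred reel: open the fingers only part way between the plates.
- rack: Small storage rack, fixed: two 8 mm steel rods, 34 mm apart, between two aluminium end plates 30 mm high; 152 mm long over all, 48 mm wide. Origin: on the bench under its middle; y along the rods. The reel lies on it with the spindle along the rods, its axis 42 mm above the bench. Between rack and stand the soldering iron in its holder reaches up to 155 mm: carry the reel over it.
- keeper_l (a joint): Spring keeper (a small dark flap, 15 mm long) in the mouth of the stand's hook on the +y side, in rad: 0 hanging shut across the mouth, up to 1.45 swung inward and up. It opens only inward, hangs 16 mm in front of the seat, and springs shut behind the spindle. Pushing both in takes about 2 to 5 N in all; all else on the stand is rigid.
- keeper_r (a joint): The same for the hook on the -y side.
- side_cutters: Bystander: blue side cutters lying on the bench, 126 mm long. Origin at the middle of the underside.
- wick_spool: Bystander: flat round desoldering-braid case, 39 mm across and 11 mm high. Origin at the underside.
- tweezers_b: Bystander: steel tweezers lying on the bench, 141 mm long. Origin at the middle of the underside.
- phone_cell: Bystander: flat dark phone battery, 41 x 72 x 5 mm. Origin at the middle of the underside.
- spare_spool: Bystander: another solder spool without a spindle, standing upright on its flange at the back right, 51 mm in diameter, 34 mm high. Origin at the middle of the underside.

How it is judged:
On the way, in this order (a step that is already met when the one before it is completed fails the run):
1. The reel is lifted clear of the rack (contact force between reel and rack below 0.05 N and height (world z) of reel above 0.07 m), for 0.2 s.
2. The spindle, held level in the mouths of both hooks, pushes both keepers inward (value of joint each of keeper_l, keeper_r above 0.4 rad and x of reel in the frame of stand above -0.022 m), for 0.05 s.
At the end, for the whole second after the job is handed in: Spindle in the throats: its middle within 4 mm in stand x, 10 mm in y, 64 to 106 mm above the stand's origin, parallel to stand y within 0.06 rad; hooks bear the reel, both keepers shut (under 0.2 rad), reel off the rack, released and at rest (x of reel in the frame of stand between -0.004 and 0.004 m and y of reel in the frame of stand between -0.01 and 0.01 m and z of reel in the frame of stand between 0.064 and 0.106 m and angle between the y axis of reel and the y axis of stand, either way round below 0.06 rad and value of joint each of keeper_l, keeper_r below 0.2 rad and contact force between reel and stand above 1 N and linear speed of reel below 0.02 m/s and angular speed of reel below 0.3 rad/s and contact force between reel and rack below 0.1 N); the robot touches nothing.
It fails at once if The reel presses on the stand with more than 20 N (forced or dropped in) (contact force between reel and stand above 20 N).
It fails at once if The robot itself pushes the stand with more than 20 N (contact force between any of the arm, the fingers and stand above 20 N).
It fails at once if The reel is dropped onto the bench (height (world z) of reel below 0.032 m).
It fails at once if Another thing on the bench is moved by more than 30 mm (distance of any of side_cutters, wick_spool, tweezers_b, phone_cell, spare_spool from where it was at the start of the episode above 0.03 m).
It also fails if it takes over 54 s, if anything falls off the work surface, if the arm or the gripper's body presses on something with over 40 N, if the wrist force passes 120 N, or if a joint passes its speed limit or range.

ROBOT

A 6-joint arm with a two-finger parallel gripper is mounted at the origin on a cart in front of the work surface, level with it; the furniture and walls round the work are solid. World frame = base frame: x ahead of the robot, y to its left, z up, the work surface at z = 0. Lengths are in m, angles in rad, forces in N, time in s.
With the tool pointing down it reaches from about 0.35 to 0.775 m from the base axis. Payload 5.5 kg.
Tool frame: the origin (TCP) lies midway between the tips of the shut fingers; the grasp point (between the pads) lies 19 mm behind it; z points along the fingers, y is the line along which they close (so a half turn about z gives the same grasp; the last joint's range is limited). The gripper opens to 85 mm and grips with 20 to 120 N. Pads are 22 mm wide; open, the fingers measure 114 mm over their backs; the gripper's body (76 mm by 85 mm) begins 54 mm behind the grasp point. The pads swing forward as they close: fully open they stand 13 mm farther back than shut.
Start: joints at [-1.37, 0.313, 0.046, 1.304, 0, 1.431], TCP at [0.192, -0.542, 0.207] pointing down, gripper open.
Joint ranges: [-2.76, 2.76], [-0.86, 1.69], [-1.03, 1.26], [-2.2, 2.34], [-1.47, 1.5], [-3.14, 3.14]. Speed limits (rad/s): [2.57, 2.57, 3.14, 3.14, 3.14, 3.14].

INTERFACE

Orientations are given as a unit quaternion [w, x, y, z].
In Python, from rig import ctrl, viewer, workorder gives the robot as it stands.
- The arm moves only by the shell command python3 -m inch 'ROWS' [OPENING]. ROWS is JSON, a list of rows, each an object of numbers: "dx", "dy", "dz": the shift along the world's x, y, z normalised to -1 to 1, where 1 is 0.12 m; "wx", "wy", "wz": the turn, a rotation vector about the world's x, y, z normalised to -1 to 1, where 1 is 180 degrees. In form: [{"dx": .., "dy": .., "dz": .., "wx": .., "wy": .., "wz": ..}, ...]. A call has 1 to 12 rows; each row is the pose to reach, as a shift and turn from the pose commanded when the call began, turning the shorter way round; what a row does not reach only later rows make up. A row lasts 1/8 s, in which the tool goes at most 62.5 mm and 10.7 degrees, less where a joint would pass 70% of its speed; a pose out of reach is approached as far as the arm can. A call with a number of a shift or a turn outside -1 to 1 is refused whole. A call with a gripper value outside its range is refused whole. OPENING is the gripper's target within -1 to 1 (fully open at 1, half-way at 0, shut at -1), set as the call begins (- or left out, the last holds). The fingers move at their own pace and stop on an object; the grip force is fixed at half the most. Time passes only in rows, so rows that repeat a pose let the fingers close. It gives the time, the measured TCP pose, the force, the opening and the grip force at its end, in the units of the state.
- ctrl.state(): the state, without advancing time (a new reading comes with each control period).
- viewer.get_image(name): name is "scene" or "top" or "wrist"; returns the picture (384x512x3 uint8, blue, green, red); there is no depth.
- viewer.camera_model(name): a dict with "vfov" (degrees; the focal length in pixels is half the picture's height over the tangent of half this angle, whatever the lens; pixels are square), "cx", "cy" (the principal point, pixels), "R" (3x3) and "t" (3): a world point X has camera coordinates R X + t; the wrist camera has in their place "tool_from_camera" (4x4, takes a point from camera to tool coordinates, whose origin is the TCP and whose axes are the flange's). Camera axes: x right, y down, z forward; pixel columns grow to the right and rows downward; lengths in m; the calibration is good to about 2 mm. A picture is of the moment at which its call begins: read the wrist's pose just before it. camera_model takes no time and is no camera call.
- workorder.sign_off(): hands the job in; it is judged then, once.
The state is a dict: "t": time; "joint_positions": joint angles; "joint_velocities": joint speeds; "tau": joint torques, N m; "tool_pos": TCP position; "tool_rot": TCP orientation; "ft_force": force on the tool from outside, world axes, zero at the start; "torque": the same for the moment, N m; "width": opening from 0.0 (shut) to 1.0 (fully open); "finger_force": force on a finger pad.
Only numpy, scipy, OpenCV 4.12 (cv2) and the standard library are available. Lean on these libraries where they do the work, as an engineer would, in place of code of your own. Each camera call takes 0.05 s, during which the arm holds its last target. There are 200 camera calls.

## Working session

There is one attempt and no reset: what is moved stays moved. The work goes in short steps, Python scripts to look and compute and a shell command to move; the robot and the scene stay as the last step left them, time stands still between calls to the robot, and variables do not carry over. Pictures are saved under pics/ and viewed, at most 10 in all, crops included, and the job is handed in when it is done.

```bash
mkdir -p pics; cat > h.py <<'E'
import numpy as np, cv2
from rig import ctrl, viewer, workorder
def K(m): 
    f=192/np.tan(np.radians(m['vfov'])/2); return f,m['cx'],m['cy']
def save(n,f):
    im=viewer.get_image(n); cv2.imwrite('pics/'+f,im); return im
def ray(n,u,v):
    m=viewer.camera_model(n); f,cx,cy=K(m); R=np.array(m['R']);t=np.array(m['t'])
    return -R.T@t, R.T@np.array([(u-cx)/f,(v-cy)/f,1])
def atz(n,u,v,z):
    c,d=ray(n,u,v); return c+d*(z-c[2])/d[2]
def proj(n,X):
    m=viewer.camera_model(n); f,cx,cy=K(m); p=np.array(m['R'])@X+np.array(m['t']); return np.array([cx+f*p[0]/p[2],cy+f*p[1]/p[2]])
E
python3 - <<'E'
from h import *
a=save('top','top0.png'); b=save('scene','sc0.png')
for n in('top','scene'):
    m=viewer.camera_model(n); print(n,m['vfov'],m.keys(),-np.array(m['R']).T@m['t'])
cv2.imwrite('pics/top0b.png',cv2.resize(a,(800,600),interpolation=cv2.INTER_CUBIC))
cv2.imwrite('pics/sc0b.png',cv2.resize(b,(800,600),interpolation=cv2.INTER_CUBIC))
print(ctrl.state())
E
```

```text
top 44.955261739209156 dict_keys(['vfov', 'cx', 'cy', 'R', 't']) [ 0.38942607 -0.05770021  1.18710812]
scene 46.54860158565022 dict_keys(['vfov', 'cx', 'cy', 'R', 't']) [0.04204513 0.50067022 0.73641089]
{'t': 0.1, 'joint_positions': array([-1.36962346e+00,  3.13920041e-01,  4.50873704e-02,  1.30361826e+00,
        9.84439082e-06,  1.43121086e+00]), 'joint_velocities': array([-7.20532084e-04, -1.57929515e-03,  1.48363166e-03, -6.24059698e-05,
       -9.59961943e-04,  1.19614984e-03]), 'tau': array([ 1.56821676e-03, -4.81725812e+01,  2.99243474e+01,  1.27931233e-02,
       -2.10368171e-04,  1.40827233e-06]), 'tool_pos': array([ 0.19206589, -0.54143728,  0.20569895]), 'tool_rot': array([-8.27063567e-04,  9.85520212e-01,  1.69555973e-01, -2.05518714e-05]), 'ft_force': array([ 0.1105006 , -0.41051812,  0.18235266]), 'torque': array([-0.02943579,  0.01675727,  0.00840123]), 'finger_force': 0.0, 'width': 0.9995628977112677}
```

View pics/top0b.png

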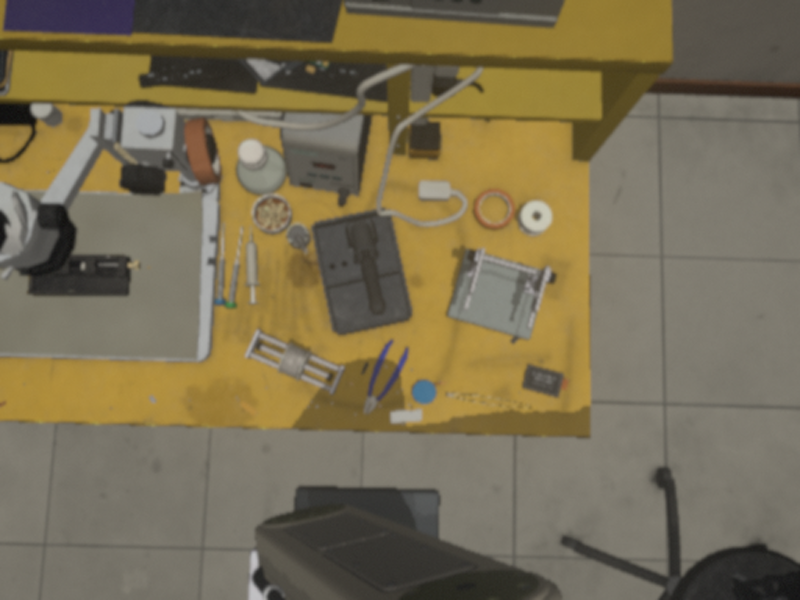

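View pics/sc0b.png

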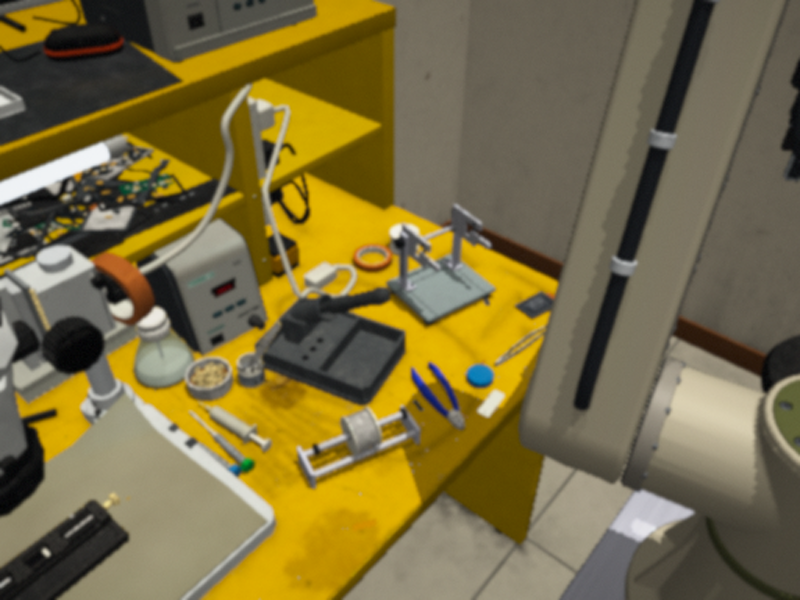

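The top view shows the reel on the rack at about (294,360) and the stand at about (502,292), with the iron between them. The scene view shows the hook mouths near (415,240) and (475,225). I'll take enlarged crops next.

```bash
python3 - <<'E'
import cv2,numpy as np
a=cv2.imread('pics/top0.png');b=cv2.imread('pics/sc0.png')
def c(im,u,v,w,h,s): 
    return cv2.resize(im[v:v+h,u:u+w],None,fx=s,fy=s,interpolation=cv2.INTER_CUBIC)
A=c(a,280,150,80,75,5);B=c(b,240,125,80,75,5);C=c(a,150,200,80,75,5);D=c(b,185,245,100,75,4)
D=cv2.copyMakeBorder(D,0,75,0,0,cv2.BORDER_CONSTANT)[:375]
T=np.vstack([np.hstack([A,B]),np.hstack([C,D])[:225+0] if 0 else np.hstack([C,D])])
cv2.imwrite('pics/c1.png',np.hstack([A,B])); cv2.imwrite('pics/c2.png',np.hstack([C,D]))
E
```

```text
(no output)
```

View pics/c1.png

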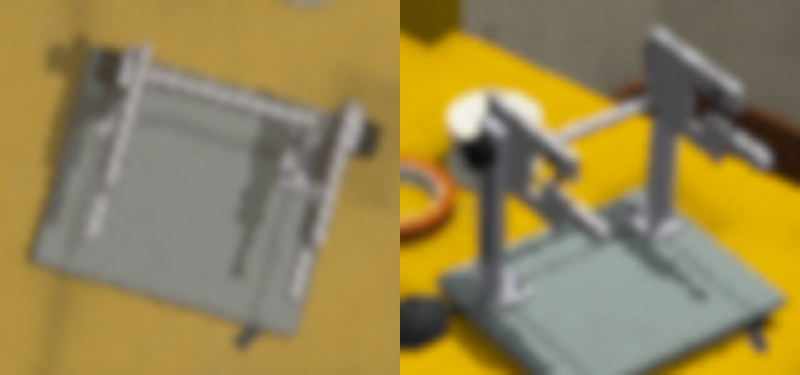

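View pics/c2.png

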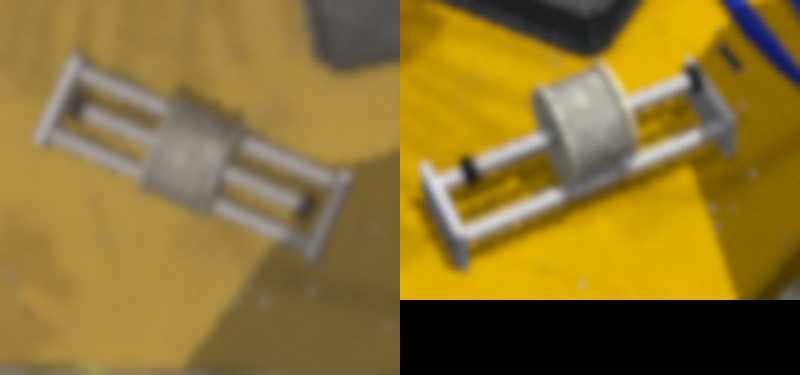

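```bash
python3 - <<'E'
from h import *
from scipy.optimize import least_squares
t=lambda x,y:(280+(x+.5)/5-.5,150+(y+.5)/5-.5)
s=lambda x,y:(240+(x-400+.5)/5-.5,125+(y+.5)/5-.5)
L,R=.0495,-.0495
obs=[('top',t(143,46),(.040,L,.034)),('top',t(354,103),(.040,R,.034)),('top',t(93,236),(-.0535,L,.004)),('top',t(298,297),(-.0535,R,.004)),
('scene',s(491,98),(.040,L,.034)),('scene',s(655,30),(.040,R,.034)),('scene',s(577,160),(-.030,L,.034)),('scene',s(742,85),(-.030,R,.034)),
('scene',s(605,237),(-.0535,L,.004)),('scene',s(770,160),(-.0535,R,.004))]
def w(p,q): c,sn=np.cos(p[2]),np.sin(p[2]); return np.array([p[0]+c*q[0]-sn*q[1],p[1]+sn*q[0]+c*q[1],p[3]+q[2]])
f=lambda p:np.concatenate([proj(n,w(p,np.array(q)))-o for n,o,q in obs])
r=least_squares(f,[.5,-.3,-.3,.085],loss='soft_l1',x_scale=[.01,.01,.1,.01]);print('stand',r.x);print(np.round(f(r.x).reshape(-1,2),1).tolist())
c=lambda x,y:(150+(x+.5)/5-.5,200+(y+.5)/5-.5)
d=lambda x,y:(185+(x-400+.5)/4-.5,245+(y+.5)/4-.5)
for n,a,b in(('top',c(75,104),c(305,204)),('scene',d(468,168),d(695,78))):
    A=atz(n,*a,.042);B=atz(n,*b,.042);print(n,A,B,(A+B)/2,np.linalg.norm(A-B),np.degrees(np.arctan2(*(A-B)[1::-1])))
p=r.x
for x in(-.062,-.042,0): print(x,w(p,np.array([x,0,0])))
E
```

```text
stand [ 0.56518232 -0.22269098 -0.23452056  0.10404448]
[[1.2, -0.1], [0.5, -0.5], [-0.2, 2.2], [-0.3, 1.0], [-0.6, -1.4], [-1.5, -0.8], [0.2, 0.0], [-0.3, 1.0], [0.5, 0.0], [-0.4, 0.8]]
top [0.46996395 0.15931839 0.042     ] [0.42425868 0.04435248 0.042     ] [0.44711131 0.10183543 0.042     ] 0.12371795144195859 68.31946033143024
scene [0.46893308 0.15382668 0.042     ] [0.42235673 0.039636   0.042     ] [0.44564491 0.09673134 0.042     ] 0.12332423706394594 67.81032664293068
-0.062 [ 0.50487952 -0.20828363  0.10404448]
-0.042 [ 0.52433204 -0.21293116  0.10404448]
0 [ 0.56518232 -0.22269098  0.10404448]
```

```bash
R='python3 -m inch'
$R '[{"dx":0.6,"dy":0.89,"dz":0.3,"wz":0.128},{"dx":0.6,"dy":0.89,"dz":0.3,"wz":0.128},{"dx":0.6,"dy":0.89,"dz":0.3,"wz":0.128}]' 0.5
$R '[{"dx":0.6,"dy":0.89,"dz":0,"wz":0.128},{"dx":0.6,"dy":0.89,"dz":0,"wz":0.128},{"dx":0.6,"dy":0.89,"dz":0,"wz":0.128}]'
$R '[{"dx":0.6,"dy":0.89,"dz":0,"wz":0.128},{"dx":0.6,"dy":0.89,"dz":0,"wz":0.128},{"dx":0.6,"dy":0.89,"dz":0,"wz":0.128}]'
$R '[{"dx":0.1,"dy":0.89,"dz":0,"wz":0.128},{"dx":0.1,"dy":0.89,"dz":0,"wz":0.128},{"dx":0.1,"dy":0.89,"dz":0,"wz":0.128}]'
```

```text
invalid input
invalid input
invalid input
invalid input
```

```bash
python3 -m inch '[{"dx":0.6,"dy":0.89,"dz":0.3,"wx":0,"wy":0,"wz":0.128},{"dx":0.6,"dy":0.89,"dz":0.3,"wx":0,"wy":0,"wz":0.128},{"dx":0.6,"dy":0.89,"dz":0.3,"wx":0,"wy":0,"wz":0.128}]' 0.5
```

```text
t: 0.48
tool_pos: [0.2657, -0.4327, 0.2438]
tool_rot: [0.0, 0.931, 0.365, 0.0]
ft_force: [0.3, -0.1, -0.0]
width: 0.751
finger_force: 0.0
```

```bash
python3 -m inch '[{"dx":0.6,"dy":0.89,"dz":0,"wx":0,"wy":0,"wz":0.128},{"dx":0.6,"dy":0.89,"dz":0,"wx":0,"wy":0,"wz":0.128},{"dx":0.6,"dy":0.89,"dz":0,"wx":0,"wy":0,"wz":0.128}]' | sed -n 2p
python3 -m inch '[{"dx":0.6,"dy":0.89,"dz":0,"wx":0,"wy":0,"wz":0.128},{"dx":0.6,"dy":0.89,"dz":0,"wx":0,"wy":0,"wz":0.128},{"dx":0.6,"dy":0.89,"dz":0,"wx":0,"wy":0,"wz":0.128}]' | sed -n 2p
python3 -m inch '[{"dx":0.1,"dy":0.89,"dz":0,"wx":0,"wy":0,"wz":0.128},{"dx":0.1,"dy":0.89,"dz":0,"wx":0,"wy":0,"wz":0.128},{"dx":0.1,"dy":0.89,"dz":0,"wx":0,"wy":0,"wz":0.128}]'| sed -n 2p
python3 -m inch '[{"dx":0.1,"dy":0.89,"dz":0,"wx":0,"wy":0,"wz":0.128},{"dx":0.1,"dy":0.89,"dz":0,"wx":0,"wy":0,"wz":0.128},{"dx":0.1,"dy":0.89,"dz":0,"wx":0,"wy":0,"wz":0.128}]'| sed -n 2p
python3 -m inch '[{"dx":0.1,"dy":0.89,"dz":0,"wx":0,"wy":0,"wz":0.13},{"dx":0.1,"dy":0.89,"dz":0,"wx":0,"wy":0,"wz":0.13},{"dx":0.1,"dy":0.89,"dz":0,"wx":0,"wy":0,"wz":0.13},{"dx":0.1,"dy":0.89,"dz":0,"wx":0,"wy":0,"wz":0.13}]'| sed -n 2,3p
cat >> h.py <<'E'
from scipy.spatial.transform import Rotation
def Tw():
    s=ctrl.state(); T=np.eye(4); q=s['tool_rot']; T[:3,:3]=Rotation.from_quat([q[1],q[2],q[3],q[0]]).as_matrix(); T[:3,3]=s['tool_pos']
    return T@np.array(viewer.camera_model('wrist')['tool_from_camera'])
def watz(T,u,v,z):
    m=viewer.camera_model('wrist'); f,cx,cy=K(m); d=T[:3,:3]@np.array([(u-cx)/f,(v-cy)/f,1]); c=T[:3,3]; return c+d*(z-c[2])/d[2]
E
python3 - <<'E'
from h import *
T=Tw(); im=save('wrist','w1.png'); np.save('T1.npy',T); cv2.imwrite('pics/w1b.png',cv2.resize(im,(800,600),interpolation=cv2.INTER_CUBIC)); print(T[:3,3])
E
```

```text
tool_pos: [0.3374, -0.3256, 0.2423]
tool_pos: [0.4095, -0.2197, 0.2421]
tool_pos: [0.42, -0.1141, 0.2423]
tool_pos: [0.4327, -0.0078, 0.2423]
tool_pos: [0.4448, 0.0971, 0.2422]
tool_rot: [-0.0, 0.192, 0.981, -0.0]
[0.37022383 0.12676948 0.40947005]
```

View pics/w1b.png

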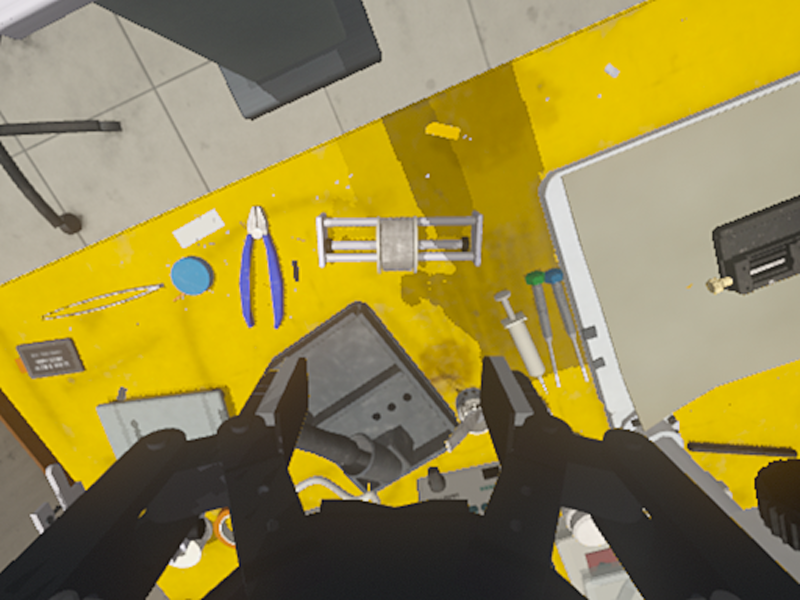

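The wrist view shows the rack and reel, with knobs at about (333,244) and (465,244), the spool at (399,244), and the spindle parallel to the closing line.

```bash
python3 - <<'E'
from h import *
T=np.load('T1.npy'); p=lambda u,v:((u+.5)/1.5625-.5,(v+.5)/1.5625-.5)
A=watz(T,*p(465,244),.042);B=watz(T,*p(333,244),.042);print(A,B,(A+B)/2,np.linalg.norm(A-B),np.degrees(np.arctan2(*(A-B)[1::-1])))
print(watz(T,*p(399,243),.0675)); s=ctrl.state(); print(s['tool_pos'],s['tool_rot'])
E
```

```text
[0.46723315 0.15548169 0.042     ] [0.42270694 0.04573221 0.042     ] [0.44497004 0.10060695 0.042     ] 0.11843788201958921 67.91722925800774
[0.43899999 0.10274991 0.0675    ]
[0.44462538 0.09694267 0.24224898] [-9.39538249e-05  1.91959192e-01  9.81402831e-01 -3.79474247e-04]
```

```bash
python3 -m inch '[{"dx":0.01,"dy":0.025,"dz":-0.5,"wx":0,"wy":0,"wz":0},{"dx":0.01,"dy":0.025,"dz":-1,"wx":0,"wy":0,"wz":0},{"dx":0.01,"dy":0.025,"dz":-1,"wx":0,"wy":0,"wz":0}]' | sed -n 2p
python3 -m inch '[{"dx":0,"dy":0,"dz":-0.25,"wx":0,"wy":0,"wz":0},{"dx":0,"dy":0,"dz":-0.45,"wx":0,"wy":0,"wz":0},{"dx":0,"dy":0,"dz":-0.6,"wx":0,"wy":0,"wz":0},{"dx":0,"dy":0,"dz":-0.6,"wx":0,"wy":0,"wz":0}]'
python3 -m inch '[{"dx":0,"dy":0,"dz":0,"wx":0,"wy":0,"wz":0},{"dx":0,"dy":0,"dz":0,"wx":0,"wy":0,"wz":0},{"dx":0,"dy":0,"dz":0,"wx":0,"wy":0,"wz":0},{"dx":0,"dy":0,"dz":0,"wx":0,"wy":0,"wz":0},{"dx":0,"dy":0,"dz":0,"wx":0,"wy":0,"wz":0},{"dx":0,"dy":0,"dz":0,"wx":0,"wy":0,"wz":0},{"dx":0,"dy":0,"dz":0,"wx":0,"wy":0,"wz":0},{"dx":0,"dy":0,"dz":0,"wx":0,"wy":0,"wz":0}]' -1
```

```text
tool_pos: [0.4408, 0.1, 0.1185]
t: 3.4
tool_pos: [0.4467, 0.101, 0.052]
tool_rot: [0.001, 0.191, 0.982, 0.0]
ft_force: [0.5, -0.3, 0.4]
width: 0.752
finger_force: 0.0
t: 4.4
tool_pos: [0.4454, 0.1018, 0.0505]
tool_rot: [-0.0, 0.19, 0.982, 0.0]
ft_force: [-0.3, 0.7, -0.3]
width: -0.002
finger_force: 0.0
```

Width reads 0, so the fingers closed on nothing. I'll check with one picture.

```bash
python3 - <<'E'
from h import *
T=Tw(); np.save('T2.npy',T); w=save('wrist','w2.png'); b=save('scene','sc2.png')
D=cv2.resize(b[225:345,165:325],(600,450),interpolation=cv2.INTER_CUBIC)[:, :400]
W=cv2.resize(w[50:,100:412],(400,428),interpolation=cv2.INTER_CUBIC); W=cv2.copyMakeBorder(W,0,22,0,0,cv2.BORDER_CONSTANT)
cv2.imwrite('pics/c3.png',np.hstack([D,W]))
E
```

```text
(no output)
```

View pics/c3.png

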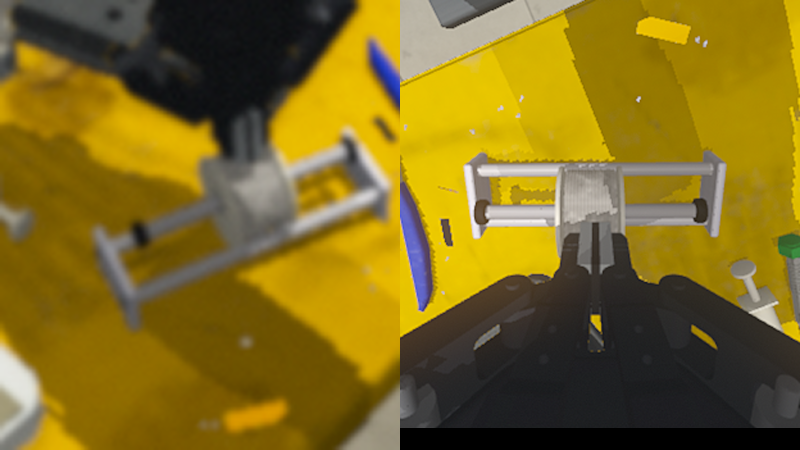

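The fingers are shut and sit at or behind the far rim of the reel, while the reel looks undisturbed. I'll project the TCP into both views to find the offset.

```bash
python3 - <<'E'
from h import *
T=np.load('T2.npy'); s=ctrl.state(); P=s['tool_pos']; print(P,s['tool_rot'],s['width'],s['t'])
m=viewer.camera_model('wrist'); f,cx,cy=K(m)
def wp(X): c=np.linalg.inv(T)@np.append(X,1); return np.array([cx+f*c[0]/c[2],cy+f*c[1]/c[2]])
D=lambda q:((q[0]-165)*3.75,(q[1]-225)*3.75); W=lambda q:(400+(q[0]-100)*400/312,(q[1]-50)*400/312)
ax=np.array([.377,.926,0])*.061
for n,X in(('tcp',P),('tcp+19',P+[0,0,.019]),('tcp+40',P+[0,0,.04]),('reel',np.array([.4455,.1,.042])),('reeltop',np.array([.4455,.1,.0675])),('knob+',np.array([.4455,.1,.042])+ax),('knob-',np.array([.4455,.1,.042])-ax)): print(n,np.round(D(proj('scene',X))),np.round(W(wp(X))))
print(np.array(m['tool_from_camera']).round(3).tolist(), m['vfov'])
inv=lambda x,y:(100+(x-400)*312/400,50+y*312/400)
A=watz(T,*inv(701,211),.042);B=watz(T,*inv(482,211),.042);print(A,B,(A+B)/2,np.linalg.norm(A-B))
E
```

```text
[0.44536094 0.10180985 0.05048986] [-1.96063668e-05  1.89736164e-01  9.81835112e-01  3.84300784e-05] 0.007034350529550006 4.5
tcp [240. 183.] [596. 217.]
tcp+19 [238. 159.] [596. 234.]
tcp+40 [237. 132.] [597. 258.]
reel [242. 192.] [593. 211.]
reeltop [241. 160.] [593. 233.]
knob+ [134. 235.] [702. 212.]
knob- [345. 151.] [485. 211.]
[[-0.0, -0.95, -0.311, 0.08], [1.0, 0.0, -0.0, -0.001], [0.0, -0.311, 0.95, -0.167], [0.0, 0.0, 0.0, 1.0]] 71.51342608348031
[0.46781773 0.1562269  0.042     ] [0.42196322 0.04196169 0.042     ] [0.44489048 0.0990943  0.042     ] 0.12312259518064983
```

The TCP really is over the reel, but both views put the visible fingertips about 20 mm behind the reported TCP. They closed just above the flange. I'll reopen, go lower in small steps while watching the force, and close again.

```bash
python3 -m inch '[{"dx":0,"dy":0,"dz":0,"wx":0,"wy":0,"wz":0},{"dx":0,"dy":0,"dz":0,"wx":0,"wy":0,"wz":0},{"dx":0,"dy":0,"dz":0,"wx":0,"wy":0,"wz":0},{"dx":0,"dy":0,"dz":0,"wx":0,"wy":0,"wz":0}]' 0.5
python3 -m inch '[{"dx":0,"dy":0,"dz":-0.04,"wx":0,"wy":0,"wz":0},{"dx":0,"dy":0,"dz":-0.04,"wx":0,"wy":0,"wz":0}]'
python3 -m inch '[{"dx":0,"dy":0,"dz":-0.04,"wx":0,"wy":0,"wz":0},{"dx":0,"dy":0,"dz":-0.04,"wx":0,"wy":0,"wz":0}]'
```

```text
t: 5.0
tool_pos: [0.4454, 0.1018, 0.0505]
tool_rot: [0.0, 0.19, 0.982, 0.0]
ft_force: [-0.7, 0.7, 0.1]
width: 0.751
finger_force: 0.0
t: 5.25
tool_pos: [0.4449, 0.1018, 0.0452]
tool_rot: [-0.0, 0.19, 0.982, -0.0]
ft_force: [-0.7, 0.3, -0.2]
width: 0.748
finger_force: 0.0
t: 5.5
tool_pos: [0.445, 0.1018, 0.0405]
tool_rot: [-0.0, 0.19, 0.982, -0.0]
ft_force: [0.3, -0.2, 0.5]
width: 0.751
finger_force: 0.0
```

```bash
python3 -m inch '[{"dx":0,"dy":0,"dz":-0.03,"wx":0,"wy":0,"wz":0},{"dx":0,"dy":0,"dz":-0.06,"wx":0,"wy":0,"wz":0},{"dx":0,"dy":0,"dz":-0.06,"wx":0,"wy":0,"wz":0}]'
python3 -m inch '[{"dx":0,"dy":0,"dz":0,"wx":0,"wy":0,"wz":0},{"dx":0,"dy":0,"dz":0,"wx":0,"wy":0,"wz":0},{"dx":0,"dy":0,"dz":0,"wx":0,"wy":0,"wz":0},{"dx":0,"dy":0,"dz":0,"wx":0,"wy":0,"wz":0},{"dx":0,"dy":0,"dz":0,"wx":0,"wy":0,"wz":0},{"dx":0,"dy":0,"dz":0,"wx":0,"wy":0,"wz":0}]' -1
```

```text
t: 5.88
tool_pos: [0.4451, 0.1018, 0.0334]
tool_rot: [-0.0, 0.19, 0.982, -0.0]
ft_force: [0.2, -0.5, 0.1]
width: 0.753
finger_force: 0.0
t: 6.62
tool_pos: [0.4455, 0.1016, 0.0341]
tool_rot: [0.0, 0.19, 0.982, -0.0]
ft_force: [-1.8, -1.9, 5.4]
width: 0.374
finger_force: 59.7
```

Gripped with about 60 N at roughly the expected width. Lifting.

```bash
python3 -m inch '[{"dx":0,"dy":0,"dz":0.1,"wx":0,"wy":0,"wz":0},{"dx":0,"dy":0,"dz":0.3,"wx":0,"wy":0,"wz":0},{"dx":0,"dy":0,"dz":0.6,"wx":0,"wy":0,"wz":0},{"dx":0,"dy":0,"dz":0.9,"wx":0,"wy":0,"wz":0},{"dx":0,"dy":0,"dz":0.9,"wx":0,"wy":0,"wz":0}]'
python3 -m inch '[{"dx":0,"dy":0,"dz":0.4,"wx":0,"wy":0,"wz":0},{"dx":0,"dy":0,"dz":0.8,"wx":0,"wy":0,"wz":0},{"dx":0,"dy":0,"dz":0.8,"wx":0,"wy":0,"wz":0},{"dx":0,"dy":0,"dz":0.8,"wx":0,"wy":0,"wz":0}]'
python3 - <<'E'
from h import *
T=Tw(); np.save('T3.npy',T); w=save('wrist','w3.png'); print(ctrl.state()['tool_pos'])
cv2.imwrite('pics/c4.png',cv2.resize(w[120:,100:412],(780,660))[:600])
E
```

```text
t: 7.25
tool_pos: [0.4477, 0.1022, 0.1446]
tool_rot: [0.003, 0.19, 0.982, 0.001]
ft_force: [0.1, -0.8, -2.7]
width: 0.376
finger_force: 60.1
t: 7.75
tool_pos: [0.4446, 0.1019, 0.2361]
tool_rot: [-0.001, 0.19, 0.982, -0.0]
ft_force: [-0.5, 0.3, -2.8]
width: 0.377
finger_force: 60.8
[0.44419661 0.10182357 0.23567762]
```

View pics/c4.png

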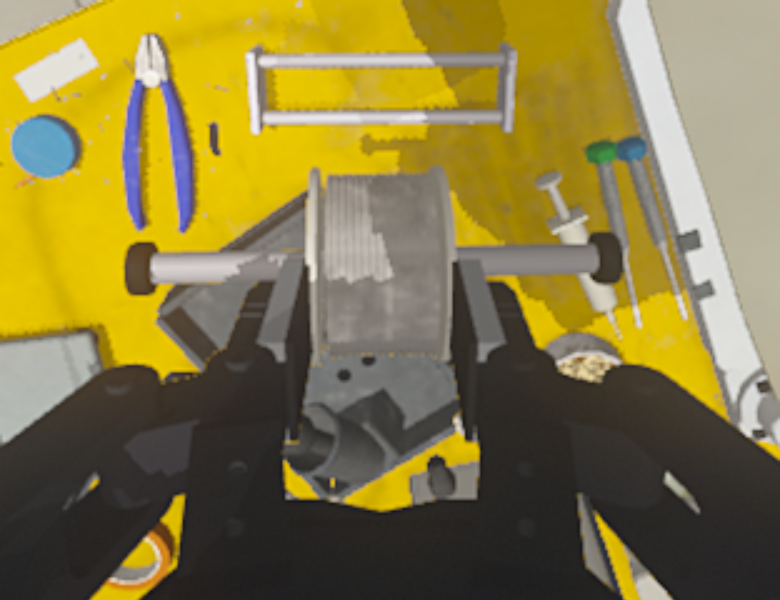

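The reel is held centred by both faces, with knobs at about (140,268) and (607,258), so the spindle is nearly parallel to the closing line. Carrying it over to the stand.

```bash
python3 -m inch '[{"dx":0.1,"dy":-0.3,"dz":0.3,"wx":0,"wy":0,"wz":0.016},{"dx":0.2,"dy":-0.6,"dz":0.4,"wx":0,"wy":0,"wz":0.016},{"dx":0.22,"dy":-0.875,"dz":0.45,"wx":0,"wy":0,"wz":0.016}]'|sed -n 2p
python3 -m inch '[{"dx":0.1,"dy":-0.4,"dz":0,"wx":0,"wy":0,"wz":0.016},{"dx":0.22,"dy":-0.875,"dz":0,"wx":0,"wy":0,"wz":0.016}]'|sed -n 2p
python3 -m inch '[{"dx":0.1,"dy":-0.4,"dz":0,"wx":0,"wy":0,"wz":0.016},{"dx":0.18,"dy":-0.7,"dz":0,"wx":0,"wy":0,"wz":0.016},{"dx":0.22,"dy":-0.875,"dz":0,"wx":0,"wy":0,"wz":0.016},{"dx":0.22,"dy":-0.875,"dz":0,"wx":0,"wy":0,"wz":0.016},{"dx":0.22,"dy":-0.875,"dz":0,"wx":0,"wy":0,"wz":0.016}]'
python3 - <<'E'
from h import *
T=Tw(); np.save('T4.npy',T); w=save('wrist','w4.png'); print(T[:3,3],ctrl.state()['tool_pos'])
cv2.imwrite('pics/c5.png',cv2.resize(w[80:320,96:416],(800,600),interpolation=cv2.INTER_CUBIC))
E
```

```text
tool_pos: [0.4719, -0.0042, 0.2903]
tool_pos: [0.4976, -0.1088, 0.2898]
t: 9.05
tool_pos: [0.5241, -0.212, 0.2911]
tool_rot: [-0.001, 0.115, 0.993, 0.001]
ft_force: [0.2, -0.2, -2.4]
width: 0.374
finger_force: 60.9
[ 0.44599397 -0.19452201  0.45852296] [ 0.52423997 -0.21183789  0.29154725]
```

View pics/c5.png

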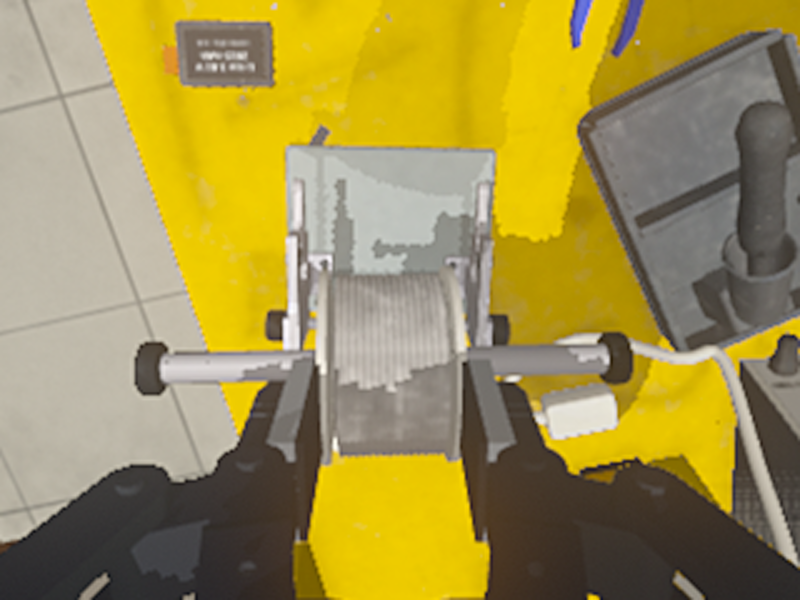

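The wrist view shows both hook plates running straight down the image. Noses are at about (299,182) and (484,182), jaw fronts at about (293,236) and (487,236), and knobs at (150,368) and (618,358). One composite close-up will settle yaw and tilt.

```bash
python3 - <<'E'
from h import *
b=save('scene','sc4.png'); w=cv2.imread('pics/w4.png')
s=ctrl.state(); q=s['tool_pos']+[0,0,.008]; ax=np.array([.231,.973,0])*.061
print([proj('scene',q+k*ax).round(1) for k in(-1,0,1)])
c=proj('scene',q).round().astype(int); u0,v0=max(0,c[0]-40),max(0,c[1]-50); u0=min(u0,432)
S=cv2.resize(b[v0:v0+100,u0:u0+80],(480,600),interpolation=cv2.INTER_CUBIC)[:, :400]
W=cv2.resize(w[135:235,205:301],(384,400),interpolation=cv2.INTER_CUBIC)
W=cv2.copyMakeBorder(W,0,200,0,0,cv2.BORDER_CONSTANT)
print(u0,v0); cv2.imwrite('pics/c6.png',np.hstack([S,W]))
E
```

```text
[array([321. ,  81.1]), array([299.5,  88.7]), array([276.7,  96.9])]
260 39
```

View pics/c6.png

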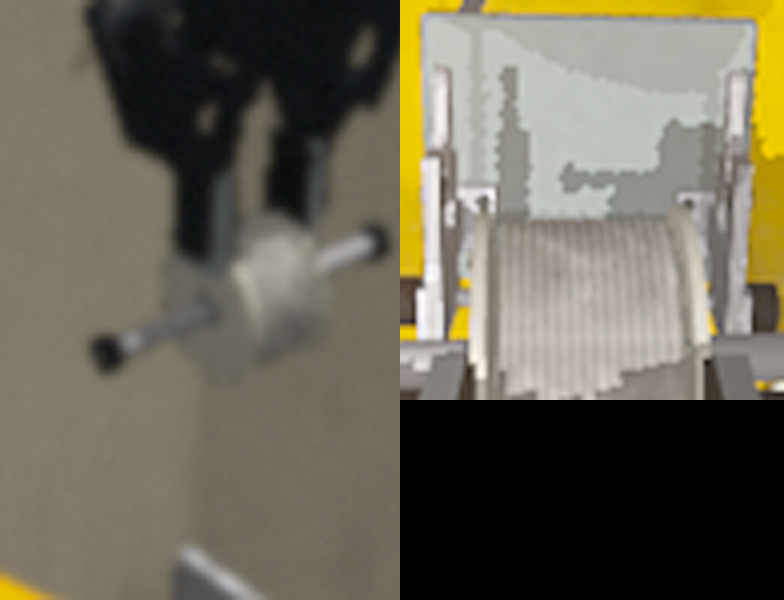

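```bash
cat > fit.py <<'E'
from h import *
from scipy.optimize import least_squares
T=np.load('T4.npy'); m=viewer.camera_model('wrist'); f,cx,cy=K(m); Ti=np.linalg.inv(T)
def pj(n,X):
    if n!='wrist': return proj(n,X)
    c=Ti@np.append(X,1); return np.array([cx+f*c[0]/c[2],cy+f*c[1]/c[2]])
t=lambda x,y:(280+(x+.5)/5-.5,150+(y+.5)/5-.5)
s=lambda x,y:(240+(x-400+.5)/5-.5,125+(y+.5)/5-.5)
w=lambda x,y:(205+(x-400+.5)/4-.5,135+(y+.5)/4-.5)
L,R=.0495,-.0495
obs=[('top',t(143,46),(.040,L,.034)),('top',t(354,103),(.040,R,.034)),
('scene',s(491,98),(.040,L,.034)),('scene',s(655,30),(.040,R,.034)),('scene',s(577,160),(-.030,L,.034)),('scene',s(742,85),(-.030,R,.034)),
('scene',s(605,237),(-.0535,L,.004)),('scene',s(770,160),(-.0535,R,.004)),
('wrist',w(443,70),(-.0535,R,.005)),('wrist',w(737,72),(-.0535,L,.005)),('wrist',w(432,158),(-.030,R,.034)),('wrist',w(742,158),(-.030,L,.034))]
def W(p,q): c,sn=np.cos(p[2]),np.sin(p[2]); return np.array([p[0]+c*q[0]-sn*q[1],p[1]+sn*q[0]+c*q[1],p[3]+q[2]])
for sub in(obs,obs[8:]):
    F=lambda p:np.concatenate([pj(n,W(p,np.array(q)))-o for n,o,q in sub])
    r=least_squares(F,[.56,-.22,-.23,.1],loss='soft_l1',x_scale=[.01,.01,.1,.01]);print('stand',r.x,'yaw',np.degrees(r.x[2]));print(np.round(F(r.x).reshape(-1,2),1).tolist())
    if sub is obs: np.save('stand.npy',r.x)
g=lambda x,y:(96+(x+.5)/2.5-.5,80+(y+.5)/2.5-.5)
h=lambda x,y:(260+(x+.5)/6-.5,39+(y+.5)/6-.5)
so=[('scene',h(108,353),1),('scene',h(375,243),-1),('wrist',g(150,368),-1),('wrist',g(618,358),1)]
P=np.array([ .52424,-.21184,.29155])
def G(p):
    d=np.array([np.cos(p[3])*np.cos(p[4]),np.sin(p[3])*np.cos(p[4]),np.sin(p[4])])*.061
    return np.concatenate([pj(n,p[:3]+k*d)-o for n,o,k in so])
r=least_squares(G,np.r_[P,1.34,0],x_scale=[.01,.01,.01,.1,.1]);p=r.x
print('reel-tcp',p[:3]-P,'yaw-90',np.degrees(p[3])-90,'tilt',np.degrees(p[4]));print(np.round(r.fun.reshape(-1,2),1).tolist())
q=ctrl.state()['tool_rot'];print('tool y yaw',np.degrees(2*np.arctan2(q[2],q[1]))-180)
E
python3 fit.py
```

```text
stand [ 0.56497617 -0.22271301 -0.23492345  0.10340645] yaw -13.460122234713422
[[1.2, -0.0], [0.4, -0.3], [-0.5, -1.2], [-1.4, -0.5], [0.3, 0.3], [-0.2, 1.2], [0.5, 0.3], [-0.4, 1.0], [-0.8, -0.7], [0.2, -0.9], [-0.4, 0.3], [1.1, 0.7]]
stand [ 0.56679435 -0.22326471 -0.23630309  0.09650301] yaw -13.539169650118707
[[-0.1, -0.4], [-0.6, -0.5], [0.4, 0.2], [0.2, 0.6]]
reel-tcp [-0.00132923 -0.00133147  0.01005625] yaw-90 -13.342639487807688 tilt -2.9120356317608334
[[0.1, 0.0], [0.0, -0.1], [0.1, -0.0], [-0.0, 0.0]]
tool y yaw -13.145069433250114
```

Yaw is aligned, but the spindle is tilted about 2.9° with its +y end low, so I'll level it on the way down. Then I'll step down with a force guard.

```bash
cat > g.py <<'E'
import sys
from rig import ctrl
s=ctrl.state(); F=s['ft_force']; print('t',round(s['t'],2),'p',s['tool_pos'].round(4),'F',F.round(1),'M',s['torque'].round(2),'w',round(s['width'],3))
lo,hi=float(sys.argv[1]),float(sys.argv[2]); axial=F[0]*.9725-F[1]*.2327
sys.exit(0 if F[2]<hi and axial>lo else 1)
E
python3 -m inch '[{"dx":0,"dy":0,"dz":-0.2,"wx":0.0155,"wy":-0.0037,"wz":0},{"dx":0,"dy":0,"dz":-0.5,"wx":0.0155,"wy":-0.0037,"wz":0},{"dx":0,"dy":0,"dz":-0.8,"wx":0.0155,"wy":-0.0037,"wz":0},{"dx":0,"dy":0,"dz":-1,"wx":0.0155,"wy":-0.0037,"wz":0},{"dx":0,"dy":0,"dz":-1,"wx":0.0155,"wy":-0.0037,"wz":0}]' >/dev/null; python3 g.py -9 9
python3 -m inch '[{"dx":0,"dy":0,"dz":-0.15,"wx":0,"wy":0,"wz":0},{"dx":0,"dy":0,"dz":-0.3,"wx":0,"wy":0,"wz":0},{"dx":0,"dy":0,"dz":-0.35,"wx":0,"wy":0,"wz":0},{"dx":0,"dy":0,"dz":-0.35,"wx":0,"wy":0,"wz":0},{"dx":0,"dy":0,"dz":-0.35,"wx":0,"wy":0,"wz":0}]' >/dev/null; python3 g.py -9 9; python3 - <<'E'
from h import *
s=ctrl.state(); st=np.load('stand.npy'); d=s['tool_pos'][:2]-.0013-st[:2]; c,sn=np.cos(st[2]),np.sin(st[2]); print('reel in stand',c*d[0]+sn*d[1],-sn*d[0]+c*d[1])
E
```

```text
t 9.78 p [ 0.5232 -0.2113  0.1702] F [ 0.4  0.9 -1.5] M [-0.08  0.04  0.04] w 0.371
t 10.4 p [ 0.5253 -0.2135  0.131 ] F [ 0.6  0.1 -2.8] M [-0.12 -0.02 -0.06] w 0.374
reel in stand -0.0417269171927155 -0.0018034560292147402
```

```bash
s(){ python3 g.py -4 -0.6; }
python3 -m inch '[{"dx":0,"dy":0,"dz":-0.03,"wx":0,"wy":0,"wz":0},{"dx":0,"dy":0,"dz":-0.06,"wx":0,"wy":0,"wz":0},{"dx":0,"dy":0,"dz":-0.06,"wx":0,"wy":0,"wz":0}]' >/dev/null; s &&
python3 -m inch '[{"dx":0,"dy":0,"dz":-0.03,"wx":0,"wy":0,"wz":0},{"dx":0,"dy":0,"dz":-0.03,"wx":0,"wy":0,"wz":0}]' >/dev/null && s &&
python3 -m inch '[{"dx":0,"dy":0,"dz":-0.02,"wx":0,"wy":0,"wz":0},{"dx":0,"dy":0,"dz":-0.02,"wx":0,"wy":0,"wz":0}]' >/dev/null && s &&
python3 -m inch '[{"dx":0,"dy":0,"dz":-0.02,"wx":0,"wy":0,"wz":0},{"dx":0,"dy":0,"dz":-0.02,"wx":0,"wy":0,"wz":0}]' >/dev/null && s &&
python3 -m inch '[{"dx":0,"dy":0,"dz":-0.02,"wx":0,"wy":0,"wz":0},{"dx":0,"dy":0,"dz":-0.02,"wx":0,"wy":0,"wz":0}]' >/dev/null && s &&
python3 -m inch '[{"dx":0,"dy":0,"dz":-0.02,"wx":0,"wy":0,"wz":0},{"dx":0,"dy":0,"dz":-0.02,"wx":0,"wy":0,"wz":0}]' >/dev/null && s &&
python3 -m inch '[{"dx":0,"dy":0,"dz":-0.02,"wx":0,"wy":0,"wz":0},{"dx":0,"dy":0,"dz":-0.02,"wx":0,"wy":0,"wz":0}]' >/dev/null && s &&
python3 -m inch '[{"dx":0,"dy":0,"dz":-0.02,"wx":0,"wy":0,"wz":0},{"dx":0,"dy":0,"dz":-0.02,"wx":0,"wy":0,"wz":0}]' >/dev/null && s &&
python3 -m inch '[{"dx":0,"dy":0,"dz":-0.02,"wx":0,"wy":0,"wz":0},{"dx":0,"dy":0,"dz":-0.02,"wx":0,"wy":0,"wz":0}]' >/dev/null && s &&
python3 -m inch '[{"dx":0,"dy":0,"dz":-0.02,"wx":0,"wy":0,"wz":0},{"dx":0,"dy":0,"dz":-0.02,"wx":0,"wy":0,"wz":0}]' >/dev/null && s
```

```text
t 10.78 p [ 0.5243 -0.213   0.1221] F [-0.2 -0.5 -2.6] M [-0.07  0.04  0.05] w 0.377
t 11.03 p [ 0.5244 -0.2131  0.1185] F [-0.2 -0.6 -2.7] M [-0.05  0.02 -0.02] w 0.38
t 11.28 p [ 0.5245 -0.2131  0.1163] F [-0.6  0.3 -2.5] M [-0.02  0.    0.01] w 0.374
t 11.53 p [ 0.5245 -0.2131  0.1139] F [ 0.1  0.6 -2.5] M [-0.03  0.06 -0.04] w 0.376
t 11.78 p [ 0.5244 -0.2131  0.1115] F [ 0.4 -0.2 -3.2] M [-0.07  0.03  0.04] w 0.373
t 12.03 p [ 0.5244 -0.2131  0.1091] F [-0.1 -0.3 -2.4] M [-0.07 -0.01 -0.  ] w 0.371
t 12.28 p [ 0.5244 -0.2131  0.1067] F [-0.3 -0.1 -2.8] M [-0.02 -0.02 -0.02] w 0.373
t 12.53 p [ 0.5249 -0.2133  0.1059] F [-2.1  0.5  6.3] M [0.33 0.48 0.03] w 0.373
```

Ledge contact at TCP z ≈ 0.106 (axis ≈ 0.115, so a seat height of about 0.103, which agrees with the vision fit). I'll lift slightly into the middle of the mouth and slide inward in guarded steps.

```bash
sed -i 's/^lo,hi.*/lo,hi=float(sys.argv[1]),float(sys.argv[2]); axial=F[0]*.9725-F[1]*.2327; import numpy as np; st=np.load("stand.npy"); d=s["tool_pos"][:2]-.0013-st[:2]; print("   sx %.4f sy %.4f axial %.1f"%(np.cos(st[2])*d[0]+np.sin(st[2])*d[1],-np.sin(st[2])*d[0]+np.cos(st[2])*d[1],axial))/; s/F\[2\]<hi and/-8<F[2]<hi and/' g.py
s(){ python3 g.py -6 2; }
python3 -m inch '[{"dx":0,"dy":0,"dz":0.03,"wx":0,"wy":0,"wz":0},{"dx":0,"dy":0,"dz":0.03,"wx":0,"wy":0,"wz":0},{"dx":0,"dy":0,"dz":0.03,"wx":0,"wy":0,"wz":0}]' >/dev/null; s &&
python3 -m inch '[{"dx":0.032,"dy":-0.008,"dz":0,"wx":0,"wy":0,"wz":0},{"dx":0.065,"dy":-0.0155,"dz":0,"wx":0,"wy":0,"wz":0},{"dx":0.065,"dy":-0.0155,"dz":0,"wx":0,"wy":0,"wz":0}]' >/dev/null && s &&
python3 -m inch '[{"dx":0.02,"dy":-0.005,"dz":0,"wx":0,"wy":0,"wz":0},{"dx":0.04,"dy":-0.0095,"dz":0,"wx":0,"wy":0,"wz":0},{"dx":0.04,"dy":-0.0095,"dz":0,"wx":0,"wy":0,"wz":0}]' >/dev/null && s &&
python3 -m inch '[{"dx":0.02,"dy":-0.005,"dz":0,"wx":0,"wy":0,"wz":0},{"dx":0.02,"dy":-0.005,"dz":0,"wx":0,"wy":0,"wz":0}]' >/dev/null && s &&
python3 -m inch '[{"dx":0.02,"dy":-0.005,"dz":0,"wx":0,"wy":0,"wz":0},{"dx":0.02,"dy":-0.005,"dz":0,"wx":0,"wy":0,"wz":0}]' >/dev/null && s
```

```text
t 12.9 p [ 0.5245 -0.2131  0.1078] F [-0.6 -0.5 -3.4] M [-0.08  0.01 -0.03] w 0.374
   sx -0.0425 sy -0.0017 axial -0.5
t 13.28 p [ 0.5328 -0.2152  0.108 ] F [-1.1  0.1 -2.8] M [-0.07  0.03 -0.01] w 0.371
   sx -0.0340 sy -0.0017 axial -1.1
t 13.65 p [ 0.5374 -0.2162  0.1081] F [ 0.   0.2 -2.1] M [-0.07  0.05 -0.02] w 0.374
   sx -0.0293 sy -0.0017 axial -0.0
t 13.9 p [ 0.5398 -0.2168  0.1081] F [ 0.2  0.9 -1.4] M [-0.01  0.01  0.02] w 0.378
   sx -0.0268 sy -0.0017 axial -0.0
t 14.15 p [ 0.5422 -0.2175  0.1081] F [ 0.1  1.2 -2.5] M [-0.08 -0.02  0.05] w 0.371
   sx -0.0244 sy -0.0018 axial -0.2
```

```bash
s(){ python3 g.py -9 3; }
python3 -m inch '[{"dx":0.02,"dy":-0.005,"dz":0,"wx":0,"wy":0,"wz":0},{"dx":0.02,"dy":-0.005,"dz":0,"wx":0,"wy":0,"wz":0}]' >/dev/null ; s &&
python3 -m inch '[{"dx":0.02,"dy":-0.005,"dz":0,"wx":0,"wy":0,"wz":0},{"dx":0.02,"dy":-0.005,"dz":0,"wx":0,"wy":0,"wz":0}]' >/dev/null && s &&
python3 -m inch '[{"dx":0.02,"dy":-0.005,"dz":0,"wx":0,"wy":0,"wz":0},{"dx":0.02,"dy":-0.005,"dz":0,"wx":0,"wy":0,"wz":0}]' >/dev/null && s &&
python3 -m inch '[{"dx":0.02,"dy":-0.005,"dz":0,"wx":0,"wy":0,"wz":0},{"dx":0.02,"dy":-0.005,"dz":0,"wx":0,"wy":0,"wz":0}]' >/dev/null && s &&
python3 -m inch '[{"dx":0.02,"dy":-0.005,"dz":0,"wx":0,"wy":0,"wz":0},{"dx":0.02,"dy":-0.005,"dz":0,"wx":0,"wy":0,"wz":0}]' >/dev/null && s
```

```text
t 14.4 p [ 0.5443 -0.2179  0.108 ] F [-1.3  0.8 -1.8] M [-0.    0.11 -0.  ] w 0.371
   sx -0.0221 sy -0.0017 axial -1.5
t 14.65 p [ 0.5466 -0.2185  0.108 ] F [-1.4  0.2 -2.3] M [-0.02  0.36  0.01] w 0.378
   sx -0.0198 sy -0.0017 axial -1.4
t 14.9 p [ 0.5491 -0.2191  0.108 ] F [-2.8  0.  -2.4] M [0.05 0.42 0.  ] w 0.375
   sx -0.0172 sy -0.0018 axial -2.7
t 15.15 p [ 0.5516 -0.2197  0.108 ] F [-1.5  0.6 -2.5] M [0.07 0.41 0.03] w 0.379
   sx -0.0146 sy -0.0018 axial -1.6
t 15.4 p [ 0.5542 -0.2204  0.108 ] F [-1.8 -0.2 -3.4] M [0.1  0.42 0.01] w 0.374
   sx -0.0120 sy -0.0018 axial -1.7
```

The keepers resist with about 2–3 N, so the spindle is in the mouths. Continuing to the back wall.

```bash
s(){ python3 g.py -5 3; }
python3 -m inch '[{"dx":0.02,"dy":-0.005,"dz":0,"wx":0,"wy":0,"wz":0},{"dx":0.02,"dy":-0.005,"dz":0,"wx":0,"wy":0,"wz":0}]' >/dev/null ; s &&
python3 -m inch '[{"dx":0.02,"dy":-0.005,"dz":0,"wx":0,"wy":0,"wz":0},{"dx":0.02,"dy":-0.005,"dz":0,"wx":0,"wy":0,"wz":0}]' >/dev/null && s &&
python3 -m inch '[{"dx":0.02,"dy":-0.005,"dz":0,"wx":0,"wy":0,"wz":0},{"dx":0.02,"dy":-0.005,"dz":0,"wx":0,"wy":0,"wz":0}]' >/dev/null && s &&
python3 -m inch '[{"dx":0.01,"dy":-0.0025,"dz":0,"wx":0,"wy":0,"wz":0},{"dx":0.01,"dy":-0.0025,"dz":0,"wx":0,"wy":0,"wz":0}]' >/dev/null && s &&
python3 -m inch '[{"dx":0.01,"dy":-0.0025,"dz":0,"wx":0,"wy":0,"wz":0},{"dx":0.01,"dy":-0.0025,"dz":0,"wx":0,"wy":0,"wz":0}]' >/dev/null && s &&
python3 -m inch '[{"dx":0.01,"dy":-0.0025,"dz":0,"wx":0,"wy":0,"wz":0},{"dx":0.01,"dy":-0.0025,"dz":0,"wx":0,"wy":0,"wz":0}]' >/dev/null && s &&
python3 -m inch '[{"dx":0.01,"dy":-0.0025,"dz":0,"wx":0,"wy":0,"wz":0},{"dx":0.01,"dy":-0.0025,"dz":0,"wx":0,"wy":0,"wz":0}]' >/dev/null && s &&
python3 -m inch '[{"dx":0.01,"dy":-0.0025,"dz":0,"wx":0,"wy":0,"wz":0},{"dx":0.01,"dy":-0.0025,"dz":0,"wx":0,"wy":0,"wz":0}]' >/dev/null && s
```

```text
t 15.65 p [ 0.5567 -0.221   0.108 ] F [-1.5  0.9 -3.6] M [0.04 0.34 0.02] w 0.374
   sx -0.0094 sy -0.0019 axial -1.6
t 15.9 p [ 0.5592 -0.2217  0.1081] F [-1.3 -0.2 -5.1] M [-0.01  0.28  0.07] w 0.376
   sx -0.0068 sy -0.0019 axial -1.2
t 16.15 p [ 0.5618 -0.2224  0.1081] F [ 0.1  0.4 -5.6] M [-0.07  0.12  0.01] w 0.375
   sx -0.0042 sy -0.0020 axial 0.0
t 16.4 p [ 0.5627 -0.2226  0.1081] F [-0.6  0.4 -3.6] M [-0.09 -0.04 -0.01] w 0.371
   sx -0.0032 sy -0.0020 axial -0.7
t 16.65 p [ 0.564  -0.223   0.1084] F [-0.2 -0.2 -3.4] M [-0.15  0.03 -0.04] w 0.374
   sx -0.0019 sy -0.0021 axial -0.1
t 16.9 p [ 0.5652 -0.2232  0.1084] F [-0.4  0.2 -2.9] M [-0.05  0.01 -0.04] w 0.378
   sx -0.0006 sy -0.0020 axial -0.5
t 17.15 p [ 0.5661 -0.2234  0.1083] F [-0.4  0.2 -2.8] M [-0.07  0.02  0.03] w 0.373
   sx 0.0003 sy -0.0020 axial -0.5
t 17.4 p [ 0.5666 -0.2235  0.108 ] F [-2.2  0.4 -0.4] M [-0.01  0.63 -0.15] w 0.373
   sx 0.0008 sy -0.0020 axial -2.2
```

```bash
s(){ python3 g.py -5 -0.3; }
python3 -m inch '[{"dx":-0.013,"dy":0.003,"dz":0,"wx":0,"wy":0,"wz":0},{"dx":-0.013,"dy":0.003,"dz":0,"wx":0,"wy":0,"wz":0}]' >/dev/null ; s &&
python3 -m inch '[{"dx":0,"dy":0,"dz":-0.02,"wx":0,"wy":0,"wz":0},{"dx":0,"dy":0,"dz":-0.02,"wx":0,"wy":0,"wz":0}]' >/dev/null && s &&
python3 -m inch '[{"dx":0,"dy":0,"dz":-0.02,"wx":0,"wy":0,"wz":0},{"dx":0,"dy":0,"dz":-0.02,"wx":0,"wy":0,"wz":0}]' >/dev/null && s &&
python3 -m inch '[{"dx":0,"dy":0,"dz":-0.02,"wx":0,"wy":0,"wz":0},{"dx":0,"dy":0,"dz":-0.02,"wx":0,"wy":0,"wz":0}]' >/dev/null && s &&
python3 -m inch '[{"dx":0,"dy":0,"dz":-0.02,"wx":0,"wy":0,"wz":0},{"dx":0,"dy":0,"dz":-0.02,"wx":0,"wy":0,"wz":0}]' >/dev/null && s &&
python3 -m inch '[{"dx":0,"dy":0,"dz":-0.01,"wx":0,"wy":0,"wz":0},{"dx":0,"dy":0,"dz":-0.01,"wx":0,"wy":0,"wz":0}]' >/dev/null && s &&
python3 -m inch '[{"dx":0,"dy":0,"dz":-0.01,"wx":0,"wy":0,"wz":0},{"dx":0,"dy":0,"dz":-0.01,"wx":0,"wy":0,"wz":0}]' >/dev/null && s &&
python3 -m inch '[{"dx":0,"dy":0,"dz":-0.01,"wx":0,"wy":0,"wz":0},{"dx":0,"dy":0,"dz":-0.01,"wx":0,"wy":0,"wz":0}]' >/dev/null && s &&
python3 -m inch '[{"dx":0,"dy":0,"dz":-0.01,"wx":0,"wy":0,"wz":0},{"dx":0,"dy":0,"dz":-0.01,"wx":0,"wy":0,"wz":0}]' >/dev/null && s
```

```text
t 17.65 p [ 0.566  -0.2234  0.1082] F [-0.1  0.7 -2. ] M [-0.09  0.05  0.01] w 0.374
   sx 0.0002 sy -0.0020 axial -0.2
t 17.9 p [ 0.5656 -0.2233  0.1054] F [-0.2  1.2 -2.8] M [-0.09 -0.01  0.03] w 0.372
   sx -0.0002 sy -0.0020 axial -0.5
t 18.15 p [ 0.5655 -0.2232  0.103 ] F [-0.2  0.6 -2.9] M [-0.08  0.05 -0.02] w 0.373
   sx -0.0004 sy -0.0019 axial -0.3
t 18.4 p [ 0.5655 -0.2232  0.1007] F [-1.  -0.8 -3.1] M [-0.09  0.04 -0.02] w 0.375
   sx -0.0004 sy -0.0020 axial -0.7
t 18.65 p [ 0.5655 -0.2233  0.0983] F [-0.2  0.6 -2.7] M [-0.07  0.03  0.  ] w 0.374
   sx -0.0003 sy -0.0020 axial -0.3
t 18.9 p [ 0.5656 -0.2233  0.0972] F [-0.4  0.2 -2.1] M [-0.02  0.   -0.03] w 0.376
   sx -0.0002 sy -0.0020 axial -0.4
t 19.15 p [ 0.5656 -0.2233  0.096 ] F [ 0.3 -0.2 -2.1] M [-0.06  0.05  0.06] w 0.374
   sx -0.0003 sy -0.0020 axial 0.3
t 19.4 p [ 0.5655 -0.2233  0.0948] F [-1.  1. -2.] M [-0.07 -0.   -0.01] w 0.374
   sx -0.0003 sy -0.0020 axial -1.2
t 19.65 p [ 0.5658 -0.2234  0.0941] F [-0.6 -0.5  0.9] M [0.04 0.15 0.03] w 0.376
   sx -0.0000 sy -0.0020 axial -0.5
```

Floor contact is exactly 12 mm below the ledge contact, so the spindle is at the bottom of the throats. Releasing with a limited opening.

```bash
python3 -m inch '[{"dx":0,"dy":0,"dz":0,"wx":0,"wy":0,"wz":0},{"dx":0,"dy":0,"dz":0,"wx":0,"wy":0,"wz":0},{"dx":0,"dy":0,"dz":0,"wx":0,"wy":0,"wz":0},{"dx":0,"dy":0,"dz":0,"wx":0,"wy":0,"wz":0}]' 0.05; python3 g.py -9 9
```

```text
t: 20.15
tool_pos: [0.5657, -0.2234, 0.0938]
tool_rot: [0.003, 0.115, 0.993, 0.025]
ft_force: [-0.2, -0.8, -0.7]
width: 0.527
finger_force: 0.0
t 20.15 p [ 0.5657 -0.2234  0.0938] F [-0.2 -0.8 -0.7] M [-0.07 -0.01  0.01] w 0.527
   sx -0.0001 sy -0.0020 axial 0.0
```

```bash
python3 -m inch '[{"dx":0,"dy":0,"dz":0.05,"wx":0,"wy":0,"wz":0},{"dx":0,"dy":0,"dz":0.15,"wx":0,"wy":0,"wz":0},{"dx":0,"dy":0,"dz":0.25,"wx":0,"wy":0,"wz":0},{"dx":0,"dy":0,"dz":0.4,"wx":0,"wy":0,"wz":0},{"dx":0,"dy":0,"dz":0.7,"wx":0,"wy":0,"wz":0},{"dx":0,"dy":0,"dz":1,"wx":0,"wy":0,"wz":0},{"dx":0,"dy":0,"dz":1,"wx":0,"wy":0,"wz":0}]'
python3 -m inch '[{"dx":-0.5,"dy":0,"dz":0.4,"wx":0,"wy":0,"wz":0},{"dx":-1,"dy":0,"dz":0.6,"wx":0,"wy":0,"wz":0},{"dx":-1,"dy":0,"dz":0.6,"wx":0,"wy":0,"wz":0},{"dx":-1,"dy":0,"dz":0.6,"wx":0,"wy":0,"wz":0}]'
python3 - <<'E'
from h import *
b=save('scene','sc5.png'); T=Tw(); np.save('T5.npy',T); w=save('wrist','w5.png'); a=save('top','t5.png')
c=lambda im,u,v,x,y:cv2.resize(im[v:v+y,u:u+x],(400,300),interpolation=cv2.INTER_CUBIC)
st=np.load('stand.npy'); m=viewer.camera_model('wrist'); f,cx,cy=K(m)
q=np.linalg.inv(T)@np.append([st[0],st[1],.11],1); u,v=int(cx+f*q[0]/q[2]),int(cy+f*q[1]/q[2]); print(u,v)
u0=int(np.clip(u-80,0,352));v0=int(np.clip(v-60,0,264))
cv2.imwrite('pics/c7.png',np.vstack([np.hstack([c(b,235,115,100,75),c(a,280,150,80,60)]),np.hstack([c(w,u0,v0,160,120),c(b,245,120,60,45)])]))
E
```

```text
t: 21.02
tool_pos: [0.5675, -0.2244, 0.2183]
tool_rot: [0.006, 0.115, 0.993, 0.023]
ft_force: [-0.5, 0.9, -1.1]
width: 0.521
finger_force: 0.0
t: 21.52
tool_pos: [0.4455, -0.2236, 0.2863]
tool_rot: [0.004, 0.116, 0.993, 0.025]
ft_force: [0.3, -1.1, -0.7]
width: 0.525
finger_force: 0.0
265 238
```

View pics/c7.png

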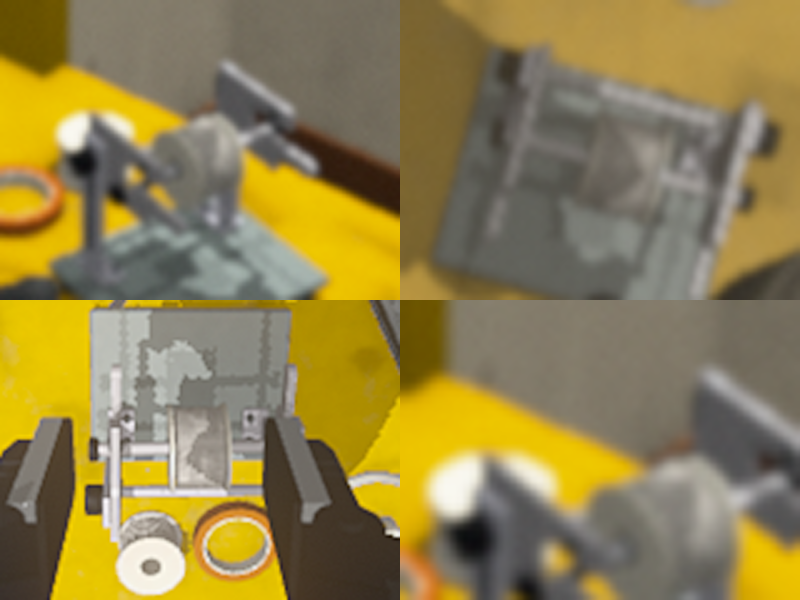

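The reel sits level between both plates. In the top crop the right knob is at about (741,197) and the left at about (500,132); in the wrist crop the left knob is at (95,448). A quick position check before handing in.

```bash
python3 - <<'E'
from h import *
st=np.load('stand.npy'); c,sn=np.cos(st[2]),np.sin(st[2])
def S(X): d=X[:2]-st[:2]; return (c*d[0]+sn*d[1]).round(4),(-sn*d[0]+c*d[1]).round(4)
t=lambda x,y:(280+(x-400)/5,150+y/5)
print([S(atz('top',*t(*k),.103)) for k in((500,132),(741,197))])
T=np.load('T5.npy'); w=lambda x,y:(265-80+x/2.5,238-60+(y-300)/2.5)
print('knob',S(watz(T,*w(95,448),.103)),'spool axis',S(watz(T,*w(145,451),.103)))
print('other knob (upright bar)',S(watz(T,*w(95,500),.103)))
print(ctrl.state()['t'])
E
```

```text
[(np.float64(0.001), np.float64(0.0582)), (np.float64(0.0008), np.float64(-0.06))]
knob (np.float64(0.0007), np.float64(-0.0624)) spool axis (np.float64(0.0034), np.float64(-0.033))
other knob (upright bar) (np.float64(0.036), np.float64(-0.0635))
21.675
```

The spindle axis is at stand x ≈ +1 mm, y ≈ −1 mm and parallel to the stand. That is seated, with the robot clear.

```bash
python3 -c "
from rig import workorder
print(workorder.sign_off())"
```

```text
the job is handed in; nothing more can be done
None
```

The solder reel is on the bench stand with its spindle at the bottom of both hook throats, released, and the job is handed in; the result wasn't reported back, and I judged the keepers shut from the force readings, not from a clear picture.

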